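# Test three spring latches and tag the one in limits

## Task

Press the plunger of each of the three spring latches slowly straight down until it clicks and stays down, feeling the force at which it gives way and never pressing any of them with more than 22 N. Exactly one of them gives way within the limits of 6 to 11 N: after all three have been clicked, slide the black tag of that latch all the way across to the other end of its track. Leave the tags of the other two where they are, do not disturb the carton and the battery that stand between the latches, and draw the hand back.

Things in the scene. Friction and masses are not known exactly. Their poses are not given: they have to be found in the camera images.
- latch_a: one of three outwardly identical spring latches, each fixed on the bench in an aluminium block 100 x 70 mm, 36 mm high, on a foot plate 108 x 78 x 6 mm. Origin at the centre of its underside on the bench; x along the 100 mm, from the tag towards the plunger, y along the 70 mm, z up
- latch_a_plunger: round steel press cap of latch_a, 27 mm across; origin at the centre of its top, 25 mm to +x of the latch's centre, 64 mm above the bench when out. Pressed straight down, its spring force rises over 2 to 7 mm to the release force (2 to 18 N, hidden), then falls to nothing at 5 to 11 mm, where it snaps down and stays, 2 to 3 mm lower on a hard stop. Travel and force differ from latch to latch
- latch_a_tag: black sliding tag of latch_a: upright fin 18 (x) by 8 (y) mm on a foot 24 x 16 x 4 mm, top 57.5 mm above the bench; origin near the fin's centre, 47.5 mm above the bench, 25 mm to -x of the latch's centre. It starts 12 to 10 mm on the -y side of the latch's centre line, slides to +y as far as 12 mm on the +y side, and stays where left; friction 1.5 N
- latch_b: one of three outwardly identical spring latches, each fixed on the bench in an aluminium block 100 x 70 mm, 36 mm high, on a foot plate 108 x 78 x 6 mm. Origin at the centre of its underside on the bench; x along the 100 mm, from the tag towards the plunger, y along the 70 mm, z up
- latch_b_plunger: round steel press cap of latch_b, 27 mm across; origin at the centre of its top, 25 mm to +x of the latch's centre, 64 mm above the bench when out. Pressed straight down, its spring force rises over 2 to 7 mm to the release force (2 to 18 N, hidden), then falls to nothing at 5 to 11 mm, where it snaps down and stays, 2 to 3 mm lower on a hard stop. Travel and force differ from latch to latch
- latch_b_tag: black sliding tag of latch_b: upright fin 18 (x) by 8 (y) mm on a foot 24 x 16 x 4 mm, top 57.5 mm above the bench; origin near the fin's centre, 47.5 mm above the bench, 25 mm to -x of the latch's centre. It starts 12 to 10 mm on the -y side of the latch's centre line, slides to +y as far as 12 mm on the +y side, and stays where left; friction 1.5 N
- latch_c: one of three outwardly identical spring latches, each fixed on the bench in an aluminium block 100 x 70 mm, 36 mm high, on a foot plate 108 x 78 x 6 mm. Origin at the centre of its underside on the bench; x along the 100 mm, from the tag towards the plunger, y along the 70 mm, z up
- latch_c_plunger: round steel press cap of latch_c, 27 mm across; origin at the centre of its top, 25 mm to +x of the latch's centre, 64 mm above the bench when out. Pressed straight down, its spring force rises over 2 to 7 mm to the release force (2 to 18 N, hidden), then falls to nothing at 5 to 11 mm, where it snaps down and stays, 2 to 3 mm lower on a hard stop. Travel and force differ from latch to latch
- latch_c_tag: black sliding tag of latch_c: upright fin 18 (x) by 8 (y) mm on a foot 24 x 16 x 4 mm, top 57.5 mm above the bench; origin near the fin's centre, 47.5 mm above the bench, 25 mm to -x of the latch's centre. It starts 12 to 10 mm on the -y side of the latch's centre line, slides to +y as far as 12 mm on the +y side, and stays where left; friction 1.5 N
- fuse_box_center (a point): centre of a small loose carton, 36 x 62 x 24 mm, a bystander between the latches
- battery_9v_center (a point): centre of a loose nine-volt battery standing on end, 18 x 26 x 49 mm, a bystander between the latches
Not all that is in view belongs to the job. What is shaped like the latch_a but orange is not meant.

How it is judged:
On the way, in this order (a step that is already met when the one before it is completed fails the run):
1. all three plungers have clicked down, with no tag slid across yet (z of latch_a_plunger in the frame of latch_a below 0.0542 m and z of latch_b_plunger in the frame of latch_b below 0.0567 m and z of latch_c_plunger in the frame of latch_c below 0.0517 m and y of latch_a_tag in the frame of latch_a below -0.004 m and y of latch_b_tag in the frame of latch_b below -0.004 m and y of latch_c_tag in the frame of latch_c below -0.004 m), for 0.2 s.
2. the tag of the latch that gives way within 6 to 11 N is slid across (y of latch_c_tag in the frame of latch_c above 0.009 m), for 0.2 s.
At the end, for the whole second after the job is handed in: All three plungers are down on their stops (within 1.2 mm), the tag of the one latch whose release force lies within 6 to 11 N is at the +y end of its track (within 3 mm), and the other two tags are still at their -y ends (within 8 mm) (z of latch_a_plunger in the frame of latch_a below 0.0542 m and z of latch_b_plunger in the frame of latch_b below 0.0567 m and z of latch_c_plunger in the frame of latch_c below 0.0517 m and y of latch_c_tag in the frame of latch_c above 0.009 m and y of latch_a_tag in the frame of latch_a below -0.004 m and y of latch_b_tag in the frame of latch_b below -0.004 m); the robot touches nothing.
It fails at once if a plunger is pressed with more than 22 N (contact force between any of latch_a_plunger, latch_b_plunger, latch_c_plunger and anything else above 22 N).
It fails at once if the tag of a latch outside the limits is slid more than 8 mm from its end (y of latch_a_tag in the frame of latch_a above -0.004 m or y of latch_b_tag in the frame of latch_b above -0.004 m).
It fails at once if the carton or the battery is shifted more than 25 mm or knocked over (distance of any of fuse_box_center, battery_9v_center from where it was at the start of the episode above 0.025 m).
It also fails if it takes over 72 s, if anything falls off the work surface, if the arm or the gripper's body presses on something with over 40 N, if the wrist force passes 120 N, or if a joint passes its speed limit or range.

## Robot

A 6-joint arm with a two-finger parallel gripper is mounted at the origin on a cart in front of the work surface, level with it; the furniture and walls round the work are solid. World frame = base frame: x ahead of the robot, y to its left, z up, the work surface at z = 0. Lengths are in m, angles in rad, forces in N, time in s.
With the tool pointing down it reaches from about 0.35 to 0.875 m from the base axis. Payload 4.2 kg.
Tool frame: the origin (TCP) lies midway between the tips of the shut fingers; the grasp point (between the pads) lies 19 mm behind it; z points along the fingers, y is the line along which they close (so a half turn about z gives the same grasp; the last joint's range is limited). The gripper opens to 85 mm and grips with 20 to 120 N. Pads are 22 mm wide; open, the fingers measure 114 mm over their backs; the gripper's body (76 mm by 85 mm) begins 54 mm behind the grasp point. The pads swing forward as they close: fully open they stand 13 mm farther back than shut.
Start: joints at [1.525, 0.385, 0.008, 0, -1.194, -0.259], TCP at [0.188, 0.596, 0.197] pointing down, gripper open.
Joint ranges: [-3.14, 3.14], [-1.21, 2.06], [-1.07, 1.41], [-3.16, 2.05], [-2.99, -0.16], [-3.1, 3.1]. Speed limits (rad/s): [2.79, 2.79, 3.14, 3.14, 3.14, 3.14].

## Interface

Orientations are given as a unit quaternion [x, y, z, w].
In Python, from rig import telemetry, eyes, ticket gives the robot as it stands.
- The arm moves only by the tool apply_moves, never from a script. Its argument "rows" is a list of rows, each a list of 7 numbers: the opening, from -1 (shut) to 1 (fully open), then the shift along the tool's x, y, z in m, then the turn, a rotation vector about the tool's x, y, z in degrees. A call has 1 to 5 rows; each row shifts and turns the commanded pose from where the row before left it, along the tool's axes as they then stand; what a row does not reach is not made up. A row lasts 1/12 s, in which the tool goes at most 41.7 mm and 7.16 degrees, less where a joint would pass 70% of its speed; a pose out of reach is approached as far as the arm can. A call with a gripper value outside its range is refused whole. The fingers move at their own pace and stop on an object; "grip_force" is the grip in N (left out, the last holds). Time passes only in rows, so rows that do not move let the fingers close. It gives the time, the measured TCP pose, the force, the opening and the grip force at its end, in the units of the state.
- telemetry.get_state(): the state, without advancing time (a new reading comes with each control period).
- eyes.camera(name): name is "side" or "top" or "wrist"; returns the picture (400x640x3 uint8, red, green, blue); there is no depth.
- eyes.get_calibration(name): a dict with "camera_matrix" (3x3 intrinsics, pixels), "distortion" ([k1, k2, p1, p2, k3] as OpenCV has them; the pictures are not rectified), "pose" (4x4, takes a point from camera to world coordinates). Camera axes: x right, y down, z forward; pixel columns grow to the right and rows downward; lengths in m; the calibration is good to about 2 mm. A picture is of the moment at which its call begins: read the wrist's pose just before it. get_calibration takes no time and is no camera call; for the wrist camera it gives the pose at the moment of the call.
- ticket.sign_off(): hands the job in; it is judged then, once.
The state is a dict: "clock": time; "joint_pos": joint angles; "qd": joint speeds; "joint_torque": joint torques, N m; "position": TCP position; "eef_rot": TCP orientation; "ft_force": force on the tool from outside, world axes, zero at the start; "moment": the same for the moment, N m; "finger_gap": finger opening in m; "gripper_force": force on a finger pad.
Only numpy, scipy, OpenCV 4.12 (cv2) and the standard library are available. Lean on these libraries where they do the work, as an engineer would, in place of code of your own. Each camera call takes 0.05 s, during which the arm holds its last target. There are 200 camera calls.

## Working session

There is one attempt and no reset: what is moved stays moved. The work goes in short steps, Python scripts to look and compute and a tool call to move; the robot and the scene stay as the last step left them, time stands still between calls to the robot, and variables do not carry over. Pictures are saved under pics/ and viewed, at most 10 in all, crops included, and the job is handed in when it is done.

Besides the shell and the picture viewer there is one more tool, called after "Emit:" as name(argument=value, ...), one argument or row to a line, values as JSON. apply_moves: Moves the arm, as the interface text tells. Its arguments: {"type":"object","properties":{"rows":{"type":"array"},"grip_force":{"type":"number"}},"required":["rows"]}

```bash
mkdir -p pics
python3 - <<'E'
from rig import telemetry, eyes
import cv2
for n in ("top","side"):
    im=eyes.camera(n); cv2.imwrite(f"pics/{n}0.png",im[:,:,::-1])
    c=eyes.get_calibration(n); print(n,c["camera_matrix"],c["distortion"],c["pose"])
print(telemetry.get_state())
E
```

```text
top [[517.4742265    0.         321.56318781]
 [  0.         517.4742265  198.93942167]
 [  0.           0.           1.        ]] [-0.1681688  0.         0.         0.         0.       ] [[ 0.20352289 -0.92347525  0.32522591  0.07458677]
 [-0.97904896 -0.18977442  0.07381604  0.07403306]
 [-0.00644773 -0.33343534 -0.94275092  1.43068922]
 [ 0.          0.          0.          1.        ]]
side [[423.98582241   0.         313.62988763]
 [  0.         423.98582241 201.35351747]
 [  0.           0.           1.        ]] [-0.07197038  0.          0.          0.          0.        ] [[ 0.84309543 -0.2985717   0.44726395  0.0232915 ]
 [-0.53732385 -0.43406855  0.72309583 -0.63977612]
 [-0.02175274 -0.84996437 -0.52639091  0.67941334]
 [ 0.          0.          0.          1.        ]]
{'clock': 0.1, 'joint_pos': array([ 1.52463388e+00,  3.85475313e-01,  6.80870993e-03, -4.16541054e-04,
       -1.19396935e+00, -2.58614324e-01]), 'qd': array([-0.00109417, -0.00211219,  0.00322327,  0.00181413, -0.00038647,
        0.00157419]), 'joint_torque': array([-7.12243709e-04, -3.93319559e+01,  1.88930243e+01,  4.19793382e+00,
       -2.56880077e-03,  2.59342542e-06]), 'position': array([0.18735911, 0.59567489, 0.19625447]), 'eef_rot': array([ 9.88399242e-01, -1.51875127e-01, -9.49713453e-05,  9.35155180e-04]), 'ft_force': array([ 0.74218129, -0.02457989, -0.72757294]), 'moment': array([0.02879659, 0.02579867, 0.0216495 ]), 'gripper_force': 0.0, 'finger_gap': 0.08519029679158445}
```

View pics/top0.png

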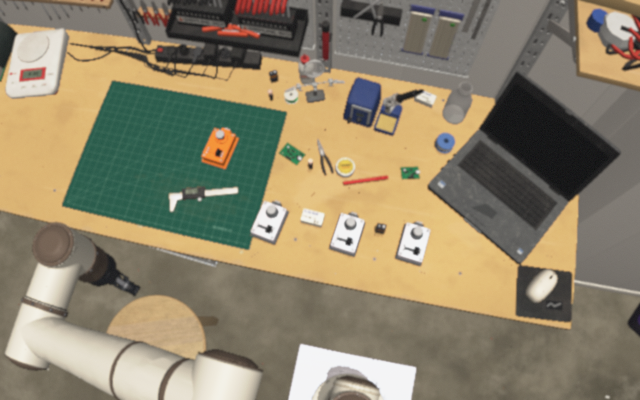

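View pics/side0.png

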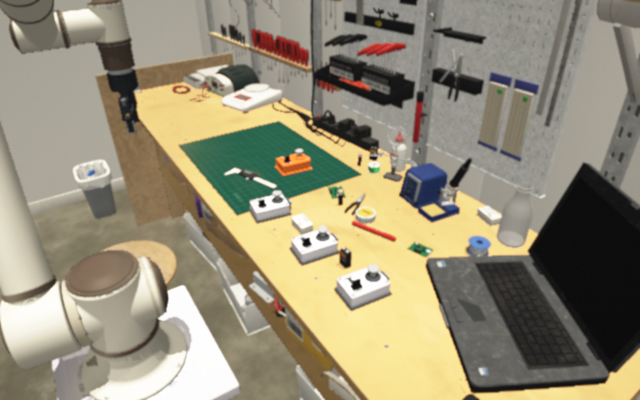

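Candidates: the white latches in the top view at (269,222), (347,233) and (413,242). The lookalike is the orange one at (219,147), which is not meant. The carton is at (312,217) and the battery at (380,228). I'll check them in a close crop.

Run:
```python
import cv2,numpy as np
a=cv2.imread("pics/top0.png")[195:270,245:440]
b=cv2.imread("pics/side0.png")[185:310,240:400]
a=cv2.resize(a,None,fx=4,fy=4,interpolation=cv2.INTER_CUBIC)
cv2.imwrite("pics/topc.png",a)
```

```text
(no output)
```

View pics/topc.png

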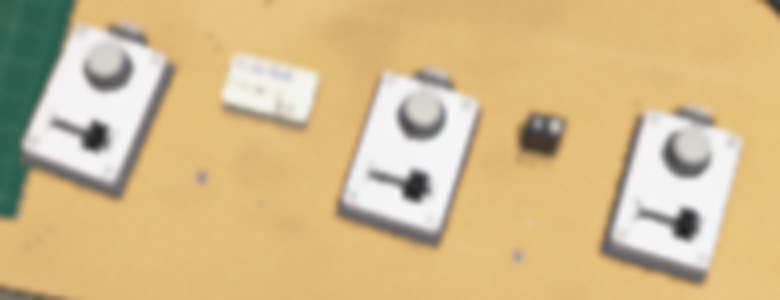

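The crop shows three white latches with caps at crop px (108,65), (422,113) and (688,150). Their black tags sit at the right ends (-y) of the slots, at (97,135), (416,183) and (686,222). The carton is at (270,90) and the battery at (541,133).

```bash
cat > h.py <<'E'
import cv2,numpy as np
from rig import eyes
def ray(n,uv,z,c=None):
    c=c or eyes.get_calibration(n); P=np.array(c["pose"])
    p=cv2.undistortPoints(np.array(uv,float).reshape(-1,1,2),np.array(c["camera_matrix"]),np.array(c["distortion"])).reshape(-1,2)
    d=np.c_[p,np.ones(len(p))]@P[:3,:3].T; o=P[:3,3]
    return o+d*((z-o[2])/d[:,2])[:,None]
E
python3 - <<'E'
from h import *
np.set_printoptions(precision=4,suppress=True)
im=cv2.imread("pics/top0.png")
big=cv2.resize(im[195:270,245:440],None,fx=8,fy=8,interpolation=cv2.INTER_CUBIC)
hsv=cv2.cvtColor(big,cv2.COLOR_BGR2HSV)
m=((hsv[...,2]>200)&(hsv[...,1]<40)).astype(np.uint8)
px=lambda q:(np.array(q,float)+.5)/8-.5+[245,195]
for c in cv2.findContours(m,0,2)[0]:
    if cv2.contourArea(c)<8000: continue
    w=ray("top",px(c.reshape(-1,2)),.036)[:,:2]
    (ce,s,an)=cv2.minAreaRect((w*1000).astype(np.float32)); print("rect",np.array(ce),np.array(s),an)
caps=np.array([[108,65],[422,113],[688,150]])/4+[245,195]
tags=np.array([[97,135],[416,183],[686,222]])/4+[245,195]
print(ray("top",caps,.064)); print(ray("top",tags,.0575))
print(ray("top",np.array([[270,88],[541,125]])/4+[245,195],.024))
E
```

```text
rect [484.3281 -95.3756] [ 70.4097 101.4162] 84.23021697998047
rect [474.002   92.5953] [ 70.6744 101.3428] 83.20459747314453
rect [498.7016 198.5621] [62.04   36.5493] 87.18036651611328
rect [464.1545 318.1325] [ 70.9673 101.0005] 80.63697052001953
[[ 0.4827  0.3088  0.064 ]
 [ 0.4925  0.0884  0.064 ]
 [ 0.503  -0.0962  0.064 ]]
[[ 0.4335  0.3055  0.0575]
 [ 0.4445  0.0832  0.0575]
 [ 0.4541 -0.1033  0.0575]]
[[0.5012 0.1984 0.024 ]
 [0.5129 0.0044 0.024 ]]
```

Emit:
apply_moves(
  rows=[
    [-1,0,0,0,0,0,-5],
    [-1,0,0,0,0,0,-5],
    [-1,0.028,0.02,0,0,0,0],
    [-1,0.028,0.02,0,0,0,0],
    [-1,0.028,0.02,0,0,0,0],
  ],
)

```text
clock: 0.52
position: [0.2632, 0.5248, 0.1964]
eef_rot: [0.998, -0.064, -0.0, 0.001]
ft_force: [0.4, -0.4, 0.4]
finger_gap: 0.0256
gripper_force: 0.0
```

Emit:
apply_moves(
  rows=[
    [-1,0.028,0.02,0,0,0,0],
    [-1,0.028,0.02,0,0,0,0],
    [-1,0.028,0.02,0,0,0,0],
    [-1,0.028,0.02,0,0,0,0],
    [-1,0.028,0.02,0,0,0,0],
  ],
)

```text
clock: 0.93
position: [0.3896, 0.4069, 0.1969]
eef_rot: [0.998, -0.065, -0.0, 0.0]
ft_force: [0.2, 0.4, -0.3]
finger_gap: 0.0
gripper_force: 0.0
```

Emit:
apply_moves(
  rows=[
    [-1,0.028,0.02,0,0,0,0],
    [-1,0.028,0.02,0,0,0,0],
    [-1,0.014,0.01,0,0,0,0],
    [-1,0.014,0.01,0,0,0,0],
    [-1,0,0,0,0,0,0],
  ],
)

```text
clock: 1.35
position: [0.4658, 0.3357, 0.1966]
eef_rot: [0.998, -0.067, -0.0, 0.001]
ft_force: [-0.4, 0.3, -0.3]
finger_gap: 0.0004
gripper_force: 0.0
```

Emit:
apply_moves(
  rows=[
    [-1,0.013,0.0092,0,0,0,0],
    [-1,0.0127,0.0092,0,0,0,0],
    [-1,0,0,0.03,0,0,0],
    [-1,0,0,0.02,0,0,0],
    [-1,0,0,0,0,0,0],
  ],
)

```text
clock: 1.77
position: [0.4844, 0.3144, 0.1423]
eef_rot: [0.998, -0.066, -0.004, 0.003]
ft_force: [0.2, 0.1, -0.6]
finger_gap: 0.0
gripper_force: 0.0
```

Run:
```python
from h import *
from rig import telemetry
s=telemetry.get_state(); c=eyes.get_calibration("wrist"); im=eyes.camera("wrist")
cv2.imwrite("pics/w1.png",im[:,:,::-1])
print(s["position"],s["eef_rot"],c["camera_matrix"],c["distortion"],c["pose"])
t=eyes.camera("top");cv2.imwrite("pics/t1.png",t[:,:,::-1])
```

```text
[0.48443082 0.31443902 0.14233181] [ 0.99782943 -0.06566046 -0.00378511  0.00328643] [[318.03278482   0.         320.35387956]
 [  0.         318.03278482 195.532571  ]
 [  0.           0.           1.        ]] [-0.05694963  0.          0.          0.          0.        ] [[-0.13112582 -0.94998145 -0.28344533  0.55682078]
 [-0.99134652  0.12742962  0.03152408  0.30594625]
 [ 0.00617204  0.28512617 -0.95847012  0.31837476]
 [ 0.          0.          0.          1.        ]]
```

View pics/w1.png

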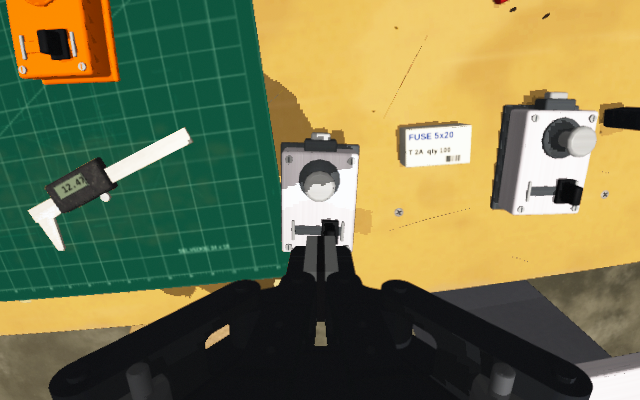

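The wrist view shows the first latch under the hand, with its cap at about (320,183) and tag at (330,228). The second latch's cap is at (579,141).

Run:
```python
from h import *
c={"camera_matrix":[[318.03278482,0,320.35387956],[0,318.03278482,195.532571],[0,0,1]],"distortion":[-0.05694963,0,0,0,0],"pose":[[-0.13112582,-0.94998145,-0.28344533,0.55682078],[-0.99134652,0.12742962,0.03152408,0.30594625],[0.00617204,0.28512617,-0.95847012,0.31837476],[0,0,0,1]]}
print(ray("w",[[320,183],[579,141]],.064,c)); print(ray("w",[[330,227],[569,187]],.0575,c))
im=cv2.imread("pics/w1.png")
cv2.imwrite("pics/w1c.png",cv2.resize(im[125:265,270:380],None,fx=4,fy=4,interpolation=cv2.INTER_CUBIC))
```

```text
[[0.49232677 0.31318765 0.064     ]
 [0.49991575 0.09477879 0.064     ]]
[[0.44981862 0.30988823 0.0575    ]
 [0.45818935 0.09500223 0.0575    ]]
```

View pics/w1c.png

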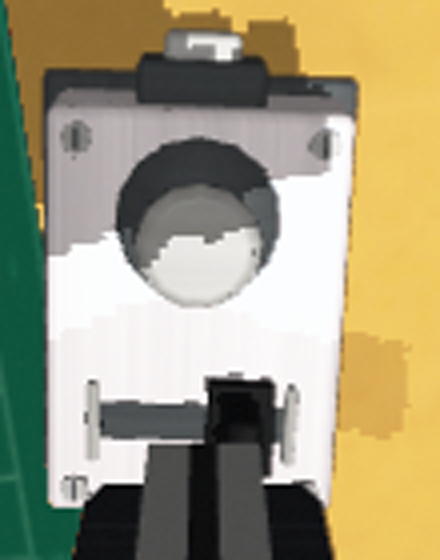

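Emit:
apply_moves(
  rows=[
    [-1,0,0,0.02,0,0,0],
    [-1,0,0,0.02,0,0,0],
    [-1,0,0,0.015,0,0,0],
    [-1,0,0,0,0,0,0],
    [-1,0,0,0,0,0,0],
  ],
)

```text
clock: 2.28
position: [0.4879, 0.3173, 0.0934]
eef_rot: [0.998, -0.065, 0.001, -0.0]
ft_force: [1.0, -0.3, 0.6]
finger_gap: 0.0001
gripper_force: 0.0
```

Emit:
apply_moves(
  rows=[
    [-1,0.0015,0.0033,0.01,0,0,0],
    [-1,0,0,0.008,0,0,0],
    [-1,0,0,0.004,0,0,0],
    [-1,0,0,0,0,0,0],
    [-1,0,0,0,0,0,0],
  ],
)

```text
clock: 2.7
position: [0.4886, 0.3129, 0.0702]
eef_rot: [0.998, -0.065, 0.0, 0.0]
ft_force: [0.1, 0.7, -0.5]
finger_gap: -0.0
gripper_force: 0.0
```

Emit:
apply_moves(
  rows=[
    [-1,0,0,0.001,0,0,0],
    [-1,0,0,0.001,0,0,0],
    [-1,0,0,0,0,0,0],
    [-1,0,0,0,0,0,0],
  ],
)

```text
clock: 3.03
position: [0.4885, 0.313, 0.0683]
eef_rot: [0.998, -0.065, 0.0, -0.0]
ft_force: [0.3, 0.1, 0.6]
finger_gap: -0.0
gripper_force: 0.0
```

Emit:
apply_moves(
  rows=[
    [-1,0,0,0.0005,0,0,0],
    [-1,0,0,0.0005,0,0,0],
    [-1,0,0,0,0,0,0],
  ],
)

```text
clock: 3.28
position: [0.4885, 0.3129, 0.0671]
eef_rot: [0.998, -0.065, -0.0, 0.0]
ft_force: [-0.8, -0.3, 0.2]
finger_gap: 0.0002
gripper_force: 0.0
```

Emit:
apply_moves(
  rows=[
    [-1,0,0,0.0005,0,0,0],
    [-1,0,0,0.0005,0,0,0],
    [-1,0,0,0,0,0,0],
  ],
)

```text
clock: 3.53
position: [0.4884, 0.3129, 0.0661]
eef_rot: [0.998, -0.065, -0.0, 0.0]
ft_force: [-0.8, -0.9, 0.4]
finger_gap: 0.0
gripper_force: 0.0
```

Emit:
apply_moves(
  rows=[
    [-1,0,0,0.001,0,0,0],
    [-1,0,0,0.0005,0,0,0],
    [-1,0,0,0,0,0,0],
  ],
)

```text
clock: 3.78
position: [0.4884, 0.3129, 0.0645]
eef_rot: [0.998, -0.065, -0.0, 0.0]
ft_force: [0.4, -0.1, 0.4]
finger_gap: 0.0003
gripper_force: 0.0
```

Emit:
apply_moves(
  rows=[
    [-1,0,0,0.0005,0,0,0],
    [-1,0,0,0,0,0,0],
  ],
)

```text
clock: 3.95
position: [0.4885, 0.313, 0.0641]
eef_rot: [0.998, -0.065, -0.0, 0.0]
ft_force: [0.3, -0.9, 0.6]
finger_gap: -0.0
gripper_force: 0.0
```

Emit:
apply_moves(
  rows=[
    [-1,0,0,0.0005,0,0,0],
    [-1,0,0,0,0,0,0],
  ],
)

```text
clock: 4.12
position: [0.4885, 0.3129, 0.0637]
eef_rot: [0.998, -0.065, -0.0, 0.0]
ft_force: [-0.2, 0.1, -0.7]
finger_gap: -0.0
gripper_force: 0.0
```

Emit:
apply_moves(
  rows=[
    [-1,0,0,0.0005,0,0,0],
    [-1,0,0,0,0,0,0],
  ],
)

```text
clock: 4.28
position: [0.4885, 0.3129, 0.0631]
eef_rot: [0.998, -0.065, -0.0, 0.0]
ft_force: [-0.3, 0.5, 0.2]
finger_gap: -0.0001
gripper_force: 0.0
```

Emit:
apply_moves(
  rows=[
    [-1,0,0,0.0005,0,0,0],
    [-1,0,0,0,0,0,0],
  ],
)

```text
clock: 4.45
position: [0.4885, 0.3129, 0.0626]
eef_rot: [0.998, -0.065, -0.0, 0.0]
ft_force: [0.4, -0.1, -0.4]
finger_gap: 0.0
gripper_force: 0.0
```

Emit:
apply_moves(
  rows=[
    [-1,0,0,0.0005,0,0,0],
    [-1,0,0,0,0,0,0],
  ],
)

```text
clock: 4.62
position: [0.4885, 0.3129, 0.0621]
eef_rot: [0.998, -0.065, -0.0, 0.0]
ft_force: [-0.3, 0.6, 0.2]
finger_gap: -0.0001
gripper_force: 0.0
```

Emit:
apply_moves(
  rows=[
    [-1,0,0,0.0005,0,0,0],
    [-1,0,0,0,0,0,0],
  ],
)

```text
clock: 4.78
position: [0.4884, 0.313, 0.0616]
eef_rot: [0.998, -0.065, -0.0, 0.0]
ft_force: [0.7, -0.6, -0.8]
finger_gap: -0.0004
gripper_force: 0.0
```

Emit:
apply_moves(
  rows=[
    [-1,0,0,0.0005,0,0,0],
    [-1,0,0,0,0,0,0],
  ],
)

```text
clock: 4.95
position: [0.4884, 0.3129, 0.0611]
eef_rot: [0.998, -0.065, -0.0, 0.0]
ft_force: [0.3, -0.4, 0.1]
finger_gap: 0.0
gripper_force: 0.0
```

Emit:
apply_moves(
  rows=[
    [-1,0,0,0.0005,0,0,0],
    [-1,0,0,0,0,0,0],
  ],
)

```text
clock: 5.12
position: [0.4885, 0.3129, 0.0606]
eef_rot: [0.998, -0.065, -0.0, 0.0]
ft_force: [-0.2, -0.2, -0.6]
finger_gap: -0.0001
gripper_force: 0.0
```

Emit:
apply_moves(
  rows=[
    [-1,0,0,0.0005,0,0,0],
    [-1,0,0,0,0,0,0],
  ],
)

```text
clock: 5.28
position: [0.4884, 0.313, 0.0601]
eef_rot: [0.998, -0.065, -0.0, 0.0]
ft_force: [0.3, 0.2, -0.6]
finger_gap: 0.0001
gripper_force: 0.0
```

Emit:
apply_moves(
  rows=[
    [-1,0,0,0.0005,0,0,0],
    [-1,0,0,0,0,0,0],
  ],
)

```text
clock: 5.45
position: [0.4885, 0.313, 0.0596]
eef_rot: [0.998, -0.065, -0.0, 0.0]
ft_force: [-0.5, -0.3, -0.8]
finger_gap: -0.0003
gripper_force: 0.0
```

Run:
```python
from h import *
im=eyes.camera("wrist")[:,:,::-1]; s=eyes.camera("side")[:,:,::-1]
print(eyes.get_calibration("wrist")["pose"])
a=cv2.resize(im[180:340,230:410],(540,480),interpolation=cv2.INTER_CUBIC)
b=cv2.resize(s[170:230,240:300],(260,260),interpolation=cv2.INTER_CUBIC)
o=np.zeros((480,800,3),np.uint8); o[:,:540]=a; o[:260,540:]=b
cv2.imwrite("pics/w2.png",o)
```

```text
[[-1.29979012e-01 -9.52372960e-01 -2.75846335e-01  5.59475848e-01]
 [-9.91516376e-01  1.24607420e-01  3.69900923e-02  3.03506366e-01]
 [-8.55863445e-04  2.78314094e-01 -9.60489736e-01  2.36248435e-01]
 [ 0.00000000e+00  0.00000000e+00  0.00000000e+00  1.00000000e+00]]
```

View pics/w2.png

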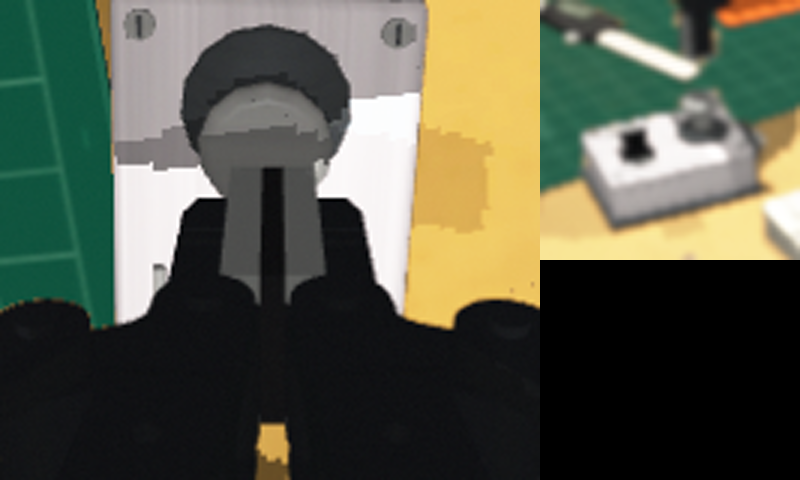

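The fingertips end at crop (272,167), in front of the cap's centre at about (265,145). The side view seems to show a gap between tip and cap, so I'll work out where each of them really is.

Run:
```python
from h import *
c=eyes.get_calibration("wrist")
for z in (.064,.055): print(ray("wrist",[[318.5,229],[320.5,235.7]],z,c))
for n,pts in (("wrist",[[.4885,.313,.0596],[.489,.3138,.064]]),("side",[[.4885,.313,.0596],[.489,.3138,.064]])):
    c=eyes.get_calibration(n);P=np.linalg.inv(np.array(c["pose"]))
    print(n,cv2.projectPoints(np.array(pts),cv2.Rodrigues(P[:3,:3])[0],P[:3,3],np.array(c["camera_matrix"]),np.array(c["distortion"]))[0].reshape(-1,2))
s=eyes.camera("side")[:,:,::-1]
a=cv2.resize(s[160:230,235:305],(560,560),interpolation=cv2.INTER_CUBIC)
cv2.imwrite("pics/s2.png",a)
```

```text
[[0.49003984 0.31384569 0.064     ]
 [0.48570352 0.31323961 0.064     ]]
[[0.4864118  0.31438592 0.055     ]
 [0.48184891 0.31374817 0.055     ]]
wrist [[320.29263144 228.41423459]
 [318.81253989 230.63546838]]
side [[276.82463637 192.46877408]
 [276.74345998 190.98861689]]
```

View pics/s2.png

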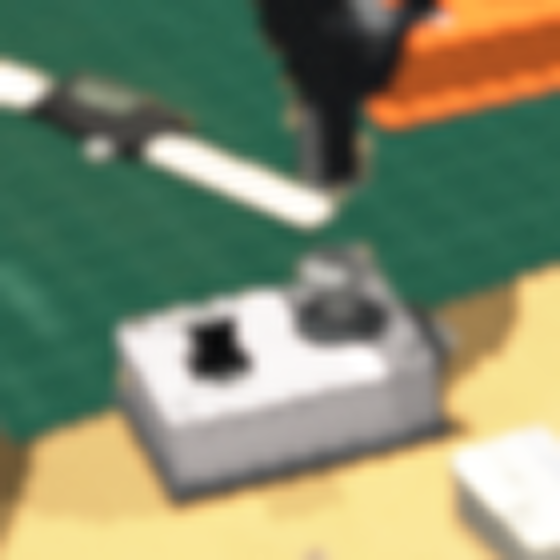

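The side picture shows the real fingertip at crop (332,180), about 25 mm above the cap top at (335,260). The reported TCP is therefore about 25 mm below the real tip. I'll descend further by feel.

Emit:
apply_moves(
  rows=[
    [-1,0,0,0.004,0,0,0],
    [-1,0,0,0.003,0,0,0],
    [-1,0,0,0.002,0,0,0],
    [-1,0,0,0,0,0,0],
    [-1,0,0,0,0,0,0],
  ],
)

```text
clock: 6.02
position: [0.4884, 0.3128, 0.0504]
eef_rot: [0.998, -0.065, -0.0, 0.0]
ft_force: [-0.7, -0.3, 0.7]
finger_gap: -0.0001
gripper_force: 0.0
```

Run:
```python
from h import *
from rig import telemetry
print(telemetry.get_state()["position"])
c=eyes.get_calibration("side");P=np.linalg.inv(np.array(c["pose"]))
pts=[[.4885,.313,z] for z in (.05,.06,.07,.08)]
print(cv2.projectPoints(np.array(pts),cv2.Rodrigues(P[:3,:3])[0],P[:3,3],np.array(c["camera_matrix"]),np.array(c["distortion"]))[0].reshape(-1,2))
s=eyes.camera("side")
print(s[176:200,277].sum(1)//3)
print(s[176:200,275].sum(1)//3)
```

```text
[0.48838407 0.312824   0.05037661]
[[277.04722705 195.32003909]
 [276.81532734 192.34946429]
 [276.58170188 189.35344487]
 [276.346337   186.33171853]]
[ 23  23  23  23  24  23  24  23  28  47  71  81  78  77  83  93 100 122
 144 136 114 106 105  94]
[ 36  42  45  47  52  56  61  62  63  75  98 105  90  77  82  92 109 149
 179 160 120  95  86  77]
```

Emit:
apply_moves(
  rows=[
    [-1,0,0,0.002,0,0,0],
    [-1,0,0,0.002,0,0,0],
    [-1,0,0,0.001,0,0,0],
    [-1,0,0,0,0,0,0],
  ],
)

```text
clock: 6.4
position: [0.4883, 0.3128, 0.0454]
eef_rot: [0.998, -0.065, -0.0, 0.0]
ft_force: [0.0, -0.3, -0.8]
finger_gap: -0.0
gripper_force: 0.0
```

Emit:
apply_moves(
  rows=[
    [-1,0,0,0.001,0,0,0],
    [-1,0,0,0.001,0,0,0],
    [-1,0,0,0.001,0,0,0],
    [-1,0,0,0,0,0,0],
  ],
)

```text
clock: 6.73
position: [0.4884, 0.3129, 0.0425]
eef_rot: [0.998, -0.065, -0.0, 0.0]
ft_force: [-0.4, -0.6, 0.4]
finger_gap: 0.0001
gripper_force: 0.0
```

Run:
```python
from h import *
s=eyes.camera("side")
cv2.imwrite("pics/s3.png",cv2.resize(s[165:210,250:300,::-1],(600,540),interpolation=cv2.INTER_CUBIC))
```

```text
(no output)
```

View pics/s3.png

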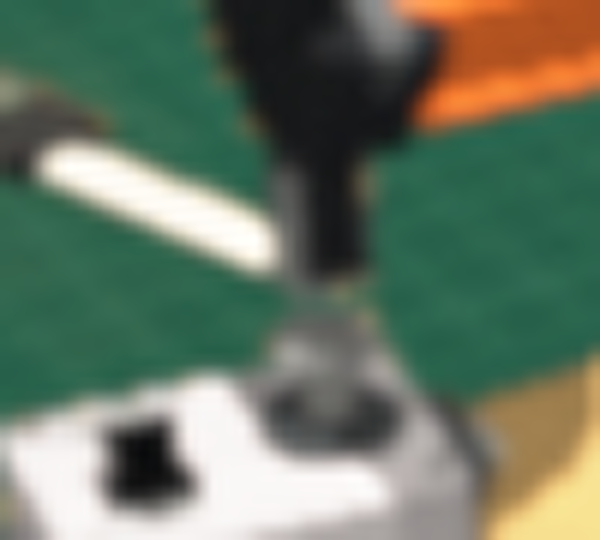

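Fingertip at crop row ~278 and cap centre at ~325, so about 11 mm remain.

Emit:
apply_moves(
  rows=[
    [-1,0,0,0.001,0,0,0],
    [-1,0,0,0.001,0,0,0],
    [-1,0,0,0,0,0,0],
  ],
)

```text
clock: 7.03
position: [0.4884, 0.3129, 0.0405]
eef_rot: [0.998, -0.065, -0.0, 0.0]
ft_force: [0.1, 0.0, -1.1]
finger_gap: -0.0001
gripper_force: 0.0
```

Emit:
apply_moves(
  rows=[
    [-1,0,0,0.001,0,0,0],
    [-1,0,0,0,0,0,0],
  ],
)

```text
clock: 7.2
position: [0.4884, 0.3129, 0.0395]
eef_rot: [0.998, -0.065, -0.0, 0.0]
ft_force: [0.5, -0.1, -0.0]
finger_gap: -0.0003
gripper_force: 0.0
```

Emit:
apply_moves(
  rows=[
    [-1,0,0,0.001,0,0,0],
    [-1,0,0,0,0,0,0],
  ],
)

```text
clock: 7.37
position: [0.4884, 0.3129, 0.0385]
eef_rot: [0.998, -0.065, -0.0, 0.0]
ft_force: [0.3, -0.2, -0.4]
finger_gap: 0.0001
gripper_force: 0.0
```

Emit:
apply_moves(
  rows=[
    [-1,0,0,0.001,0,0,0],
    [-1,0,0,0,0,0,0],
  ],
)

```text
clock: 7.53
position: [0.4884, 0.3129, 0.0375]
eef_rot: [0.998, -0.065, -0.0, 0.0]
ft_force: [0.6, 0.0, 0.3]
finger_gap: 0.0
gripper_force: 0.0
```

Emit:
apply_moves(
  rows=[
    [-1,0,0,0.001,0,0,0],
    [-1,0,0,0,0,0,0],
  ],
)

```text
clock: 7.7
position: [0.4884, 0.3129, 0.0365]
eef_rot: [0.998, -0.065, -0.0, 0.0]
ft_force: [-0.2, -0.2, -1.0]
finger_gap: 0.0001
gripper_force: 0.0
```

Emit:
apply_moves(
  rows=[
    [-1,0,0,0.0007,0,0,0],
    [-1,0,0,0,0,0,0],
  ],
)

```text
clock: 7.87
position: [0.4884, 0.3129, 0.0359]
eef_rot: [0.998, -0.065, -0.0, 0.0]
ft_force: [-0.1, 0.3, -1.4]
finger_gap: -0.0
gripper_force: 0.0
```

Emit:
apply_moves(
  rows=[
    [-1,0,0,0.0007,0,0,0],
    [-1,0,0,0,0,0,0],
  ],
)

```text
clock: 8.03
position: [0.4885, 0.3129, 0.0352]
eef_rot: [0.998, -0.065, -0.0, 0.0]
ft_force: [-0.1, -0.4, 0.1]
finger_gap: 0.0002
gripper_force: 0.0
```

Emit:
apply_moves(
  rows=[
    [-1,0,0,0.0007,0,0,0],
    [-1,0,0,0,0,0,0],
  ],
)

```text
clock: 8.2
position: [0.4884, 0.3129, 0.0345]
eef_rot: [0.998, -0.065, -0.0, 0.0]
ft_force: [-0.9, -0.3, -0.4]
finger_gap: -0.0
gripper_force: 0.0
```

Emit:
apply_moves(
  rows=[
    [-1,0,0,0.0007,0,0,0],
    [-1,0,0,0,0,0,0],
  ],
)

```text
clock: 8.37
position: [0.4884, 0.3129, 0.0338]
eef_rot: [0.998, -0.065, -0.0, 0.0]
ft_force: [0.7, 0.6, -0.4]
finger_gap: 0.0002
gripper_force: 0.0
```

Emit:
apply_moves(
  rows=[
    [-1,0,0,0.0007,0,0,0],
    [-1,0,0,0,0,0,0],
  ],
)

```text
clock: 8.53
position: [0.4884, 0.3129, 0.0331]
eef_rot: [0.998, -0.065, -0.0, 0.0]
ft_force: [-0.1, 0.7, 0.6]
finger_gap: 0.0002
gripper_force: 0.0
```

Emit:
apply_moves(
  rows=[
    [-1,0,0,0.0007,0,0,0],
    [-1,0,0,0,0,0,0],
  ],
)

```text
clock: 8.7
position: [0.4884, 0.3129, 0.0324]
eef_rot: [0.998, -0.065, -0.0, 0.0]
ft_force: [0.7, -0.8, -0.2]
finger_gap: -0.0001
gripper_force: 0.0
```

Run:
```python
from h import *
s=eyes.camera("side").astype(int).sum(2)//3; s0=cv2.imread("pics/side0.png").astype(int).sum(2)//3
cv2.imwrite("pics/s4.png",eyes.camera("side")[:,:,::-1])
w=eyes.camera("wrist");cv2.imwrite("pics/w4.png",w[:,:,::-1])
for r in range(182,202): print(r,s[r,268:286],s0[r,268:286])
```

```text
182 [233 208 173 131  92  78  72  50  30  24  24  34  53  69  78  76  74  74] [234 210 174 136 108  94  81  74  72  74  76  75  74  72  72  72  73  75]
183 [249 246 237 204 144 105  88  61  32  24  24  36  57  71  74  75  73  72] [249 246 237 215 189 160 127  97  79  73  75  77  78  76  75  75  74  73]
184 [249 250 250 242 191 125  94  62  33  24  26  35  58  72  75  73  71  71] [250 251 250 247 243 232 204 162 114  82  75  76  78  78  77  74  72  72]
185 [232 244 249 247 209 138  94  63  35  26  25  34  55  70  75  74  72  71] [234 245 250 251 252 250 244 217 154  96  75  73  74  75  76  74  72  72]
186 [157 194 226 232 197 134  94  64  36  24  25  31  50  66  74  75  75  73] [159 195 228 243 248 249 245 217 156  97  74  70  71  73  74  75  75  74]
187 [ 89 113 146 161 143 108  88  66  39  26  25  30  47  63  74  76  77  77] [ 89 115 148 182 210 219 203 162 116  83  71  69  70  72  74  77  77  76]
188 [74 76 82 90 88 84 86 68 40 26 24 29 44 62 72 73 75 75] [ 75  75  85 101 124 135 123  98  82  76  73  72  72  72  72  73  76  76]
189 [73 72 70 70 73 80 87 71 44 28 26 30 45 61 68 71 7
[... 1149 characters left out ...]
0 130 133 117  90] [253 253 254 255 251 229 162 115 106 107 108 121 152 198 232 233 202 143]
198 [237 197 152 121  90  67  65  85 101 106  99  81  66  71  91 119 130 109] [254 254 254 251 229 160 100  89 102 106  99  86  84 118 169 215 229 195]
199 [243 226 190 138  87  65  65  79  91  94  86  72  58  56  70 109 143 137] [254 254 254 238 168  99  71  78  91  96  92  84  81  94 130 202 242 238]
200 [245 242 231 176 111  83  78  78  81  78  67  55  53  56  75 118 159 165] [253 254 253 226 140  90  79  78  82  84  88  93  97 105 142 220 251 253]
201 [246 245 241 205 142 105  92  87  86  79  62  53  58  71 101 143 173 178] [253 253 253 234 165 115  98  94  94  96 101 106 114 136 189 242 254 255]
```

Run:
```python
from h import *
np.set_printoptions(precision=4,suppress=True)
for z in (.06,.064,.068,.072,.076,.08,.085): print(z,ray("side",[[277,190.5]],z)[0,:2],ray("wrist",[[320.5,235.7]],z)[0,:2])
w=cv2.imread("pics/w4.png").astype(int)
print(w[205:262:2,312:330:2].sum(2)//3)
```

```text
0.06 [0.494  0.3221] [0.4956 0.3119]
0.064 [0.4909 0.3158] [0.4974 0.3117]
0.068 [0.4879 0.3096] [0.4991 0.3115]
0.072 [0.4849 0.3034] [0.5008 0.3113]
0.076 [0.4818 0.2972] [0.5025 0.311 ]
0.08 [0.4788 0.291 ] [0.5042 0.3108]
0.085 [0.475  0.2832] [0.5064 0.3105]
[[ 59  60  59  60  61  60  60  59  58]
 [ 57  59  61  61  61  60  60  58  58]
 [ 59  60  60  61  61  60  60  60  59]
 [ 58  60  59  61  60  60  60  59  57]
 [ 59  60  61  61  59  60  58  57  58]
 [ 61  61  61  61  61  61  60  59  58]
 [ 59  61  61  62  61  61  60  60  58]
 [ 60  59  61  61  58  42  42  59  57]
 [ 41  41  43  41  41  42  41  43  56]
 [ 39  41  51  58  48  41  41  41  41]
 [ 77  79  84  92  86  78  64  40  40]
 [105 110 114 118 115 110 101  91  84]
 [119 119 121 125 123 119 118 114 109]
 [122  92  95  99  97  93  95 119 119]
 [101 101 101  97  98 100 107 134  95]
 [ 91  91  91  74  73  73  76  91  91]
 [ 84  84  79  15  15  16  55  90  84]
 [ 83  82  78  14  15  17  54  84  83]
 [ 83  83  79  16  15  15  53  84  84]
 [ 84  83  79  16  14  16  54  83  83]
 [ 84  82  77  16  16  15  42  83  83]
 [ 83  83  78  16  15  15  41  83  83]
 [ 83  83  77  15  17  15  41  83  83]
 [ 84  84  78  16  15  16  41  83  84]
 [ 82  84  78  17  16  15  41  84  83]
 [ 83  83  77  15  16  16  32  84  84]
 [ 83  85  76  16  16  14  31  84  83]
 [ 83  83  77  15  16  14  33  83  83]
 [ 82  84  77  16  15  15  32  84  83]]
```

Triangulating the two views puts the tip at z≈0.067, so contact should come about 3 mm lower.

Emit:
apply_moves(
  rows=[
    [-1,0,0,0.0005,0,0,0],
    [-1,0,0,0.0005,0,0,0],
    [-1,0,0,0,0,0,0],
  ],
)

```text
clock: 9.1
position: [0.4884, 0.3129, 0.0314]
eef_rot: [0.998, -0.065, -0.0, 0.0]
ft_force: [-0.3, 0.3, 0.6]
finger_gap: 0.0004
gripper_force: 0.0
```

Emit:
apply_moves(
  rows=[
    [-1,0,0,0.0005,0,0,0],
    [-1,0,0,0,0,0,0],
  ],
)

```text
clock: 9.27
position: [0.4884, 0.313, 0.0309]
eef_rot: [0.998, -0.065, -0.0, 0.0]
ft_force: [0.3, 0.5, -0.8]
finger_gap: -0.0003
gripper_force: 0.0
```

Emit:
apply_moves(
  rows=[
    [-1,0,0,0.0005,0,0,0],
    [-1,0,0,0,0,0,0],
  ],
)

```text
clock: 9.43
position: [0.4885, 0.313, 0.0304]
eef_rot: [0.998, -0.065, -0.0, 0.0]
ft_force: [-0.6, -0.6, 0.0]
finger_gap: -0.0005
gripper_force: 0.0
```

Emit:
apply_moves(
  rows=[
    [-1,0,0,0.0005,0,0,0],
    [-1,0,0,0,0,0,0],
  ],
)

```text
clock: 9.6
position: [0.4885, 0.313, 0.0301]
eef_rot: [0.998, -0.065, 0.0, -0.0]
ft_force: [-0.2, 0.1, 0.6]
finger_gap: 0.0001
gripper_force: 0.0
```

Emit:
apply_moves(
  rows=[
    [-1,0,0,0.0005,0,0,0],
    [-1,0,0,0,0,0,0],
  ],
)

```text
clock: 9.77
position: [0.4886, 0.313, 0.0297]
eef_rot: [0.998, -0.065, 0.0, -0.0]
ft_force: [0.0, -0.6, 1.9]
finger_gap: -0.0
gripper_force: 1.0
```

Emit:
apply_moves(
  rows=[
    [-1,0,0,0.0005,0,0,0],
    [-1,0,0,0,0,0,0],
  ],
)

```text
clock: 9.93
position: [0.4886, 0.313, 0.0292]
eef_rot: [0.998, -0.065, 0.0, -0.0]
ft_force: [-1.0, 0.6, 2.6]
finger_gap: -0.0001
gripper_force: 1.3
```

Emit:
apply_moves(
  rows=[
    [-1,0,0,0.0005,0,0,0],
    [-1,0,0,0,0,0,0],
  ],
)

```text
clock: 10.1
position: [0.4886, 0.313, 0.0287]
eef_rot: [0.998, -0.065, 0.0, -0.0]
ft_force: [-1.2, -1.2, 4.3]
finger_gap: -0.0002
gripper_force: 1.7
```

Emit:
apply_moves(
  rows=[
    [-1,0,0,0.0005,0,0,0],
    [-1,0,0,0,0,0,0],
  ],
)

```text
clock: 10.27
position: [0.4886, 0.3131, 0.0282]
eef_rot: [0.998, -0.065, 0.0, -0.0]
ft_force: [-0.8, 0.1, 3.9]
finger_gap: 0.0001
gripper_force: 1.9
```

Contact at a stated z of about 0.0302, so the offset is about 34 mm. The force is rising at roughly 2 N/mm.

Emit:
apply_moves(
  rows=[
    [-1,0,0,0.0005,0,0,0],
    [-1,0,0,0,0,0,0],
  ],
)

```text
clock: 10.43
position: [0.4886, 0.313, 0.0276]
eef_rot: [0.998, -0.065, 0.0, -0.0]
ft_force: [-0.2, 0.0, 4.1]
finger_gap: -0.0001
gripper_force: 1.9
```

Emit:
apply_moves(
  rows=[
    [-1,0,0,0.0005,0,0,0],
    [-1,0,0,0,0,0,0],
  ],
)

```text
clock: 10.6
position: [0.4886, 0.3131, 0.027]
eef_rot: [0.998, -0.065, 0.0, -0.0]
ft_force: [-1.9, -0.9, 4.1]
finger_gap: 0.0001
gripper_force: 1.8
```

Emit:
apply_moves(
  rows=[
    [-1,0,0,0.0005,0,0,0],
    [-1,0,0,0,0,0,0],
  ],
)

```text
clock: 10.77
position: [0.4886, 0.313, 0.0264]
eef_rot: [0.998, -0.065, 0.0, -0.0]
ft_force: [-1.1, -0.3, 3.5]
finger_gap: -0.0006
gripper_force: 1.6
```

Emit:
apply_moves(
  rows=[
    [-1,0,0,0.0005,0,0,0],
    [-1,0,0,0,0,0,0],
  ],
)

```text
clock: 10.93
position: [0.4886, 0.313, 0.0258]
eef_rot: [0.998, -0.065, 0.0, -0.0]
ft_force: [0.2, 0.5, 3.2]
finger_gap: -0.0001
gripper_force: 1.1
```

Emit:
apply_moves(
  rows=[
    [-1,0,0,0.0005,0,0,0],
    [-1,0,0,0,0,0,0],
  ],
)

```text
clock: 11.1
position: [0.4886, 0.313, 0.0252]
eef_rot: [0.998, -0.065, -0.0, -0.0]
ft_force: [0.5, -0.4, 0.9]
finger_gap: -0.0002
gripper_force: 0.5
```

Emit:
apply_moves(
  rows=[
    [-1,0,0,0.0005,0,0,0],
    [-1,0,0,0,0,0,0],
  ],
)

```text
clock: 11.27
position: [0.488, 0.3127, 0.0244]
eef_rot: [0.998, -0.065, -0.001, 0.0]
ft_force: [-0.5, -0.8, 0.9]
finger_gap: 0.0001
gripper_force: 0.0
```

Emit:
apply_moves(
  rows=[
    [-1,0,0,0.0005,0,0,0],
    [-1,0,0,0,0,0,0],
  ],
)

```text
clock: 11.43
position: [0.4881, 0.3127, 0.0241]
eef_rot: [0.998, -0.065, -0.0, 0.0]
ft_force: [-0.3, -0.4, 0.0]
finger_gap: 0.0003
gripper_force: 0.0
```

Emit:
apply_moves(
  rows=[
    [-1,0,0,0.0005,0,0,0],
    [-1,0,0,0,0,0,0],
  ],
)

```text
clock: 11.6
position: [0.4883, 0.3129, 0.0238]
eef_rot: [0.998, -0.065, -0.0, 0.0]
ft_force: [-1.0, -0.0, -0.7]
finger_gap: -0.0
gripper_force: 0.0
```

First latch: the force peaked at about 4 N, then fell to zero, so it has clicked and lies outside the limits. Next is the middle latch.

Emit:
apply_moves(
  rows=[
    [-1,0,0,-0.01,0,0,0],
    [-1,0,0,-0.015,0,0,0],
    [-1,0.005,0.0275,0,0,0,0],
    [-1,0.005,0.0275,0,0,0,0],
    [-1,0.005,0.0275,0,0,0,0],
  ],
)

```text
clock: 12.02
position: [0.4928, 0.2289, 0.0501]
eef_rot: [0.998, -0.064, 0.001, -0.001]
ft_force: [1.2, -0.1, -0.1]
finger_gap: 0.0002
gripper_force: 0.0
```

Emit:
apply_moves(
  rows=[
    [-1,0.005,0.0275,0,0,0,0],
    [-1,0.005,0.0275,0,0,0,0],
    [-1,0.005,0.0275,0,0,0,0],
    [-1,0.005,0.0275,0,0,0,0],
    [-1,0.0045,0.0275,0,0,0,0],
  ],
)

```text
clock: 12.43
position: [0.4994, 0.0886, 0.05]
eef_rot: [0.998, -0.065, 0.001, -0.0]
ft_force: [0.5, -0.3, -0.2]
finger_gap: -0.0001
gripper_force: 0.0
```

Emit:
apply_moves(
  rows=[
    [-1,0,0,0,0,0,0],
    [-1,0,0,0,0,0,0],
    [-1,0,0,0,0,0,0],
  ],
)

```text
clock: 12.68
position: [0.4997, 0.09, 0.0497]
eef_rot: [0.998, -0.065, 0.001, -0.0]
ft_force: [-0.3, 0.8, 0.3]
finger_gap: -0.0001
gripper_force: 0.0
```

Run:
```python
from h import *
from rig import telemetry
print(telemetry.get_state()["position"])
w=eyes.camera("wrist");cv2.imwrite("pics/w5.png",w[:,:,::-1])
cv2.imwrite("pics/w5c.png",cv2.resize(w[150:300,210:430,::-1],(792,540),interpolation=cv2.INTER_CUBIC))
print(ray("wrist",[[320,233],[320,228],[325,228]],.064))
c=eyes.get_calibration("wrist");P=np.linalg.inv(np.array(c["pose"]))
print(cv2.projectPoints(np.array([[.4988,.0896,.064]]),cv2.Rodrigues(P[:3,:3])[0],P[:3,3],np.array(c["camera_matrix"]),np.array(c["distortion"]))[0])
```

```text
[0.49969155 0.08997161 0.04973192]
[[0.50276835 0.09014295 0.064     ]
 [0.50569654 0.08975996 0.064     ]
 [0.50534399 0.08704596 0.064     ]]
[[[321.90220027 239.46958351]]]
```

View pics/w5c.png

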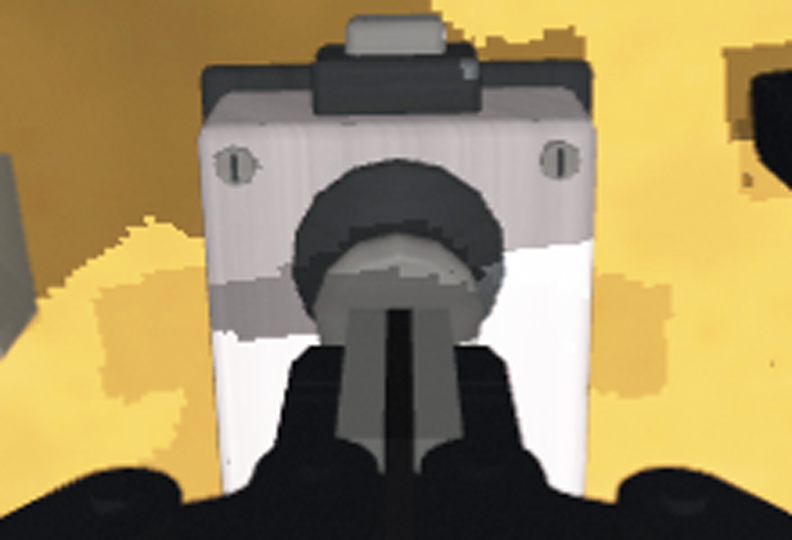

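The cap is centred laterally under the closed fingers: cap at crop x≈397, fingers at ≈399. Next I descend to just above it and press.

Emit:
apply_moves(
  rows=[
    [-1,0,0,0.008,0,0,0],
    [-1,0,0,0.006,0,0,0],
    [-1,0,0,0.003,0,0,0],
    [-1,0,0,0.001,0,0,0],
    [-1,0,0,0,0,0,0],
  ],
)

```text
clock: 13.15
position: [0.4987, 0.09, 0.0305]
eef_rot: [0.998, -0.065, -0.001, 0.0]
ft_force: [0.1, 0.0, 0.5]
finger_gap: -0.0004
gripper_force: 0.0
```

Emit:
apply_moves(
  rows=[
    [-1,0,0,0.0005,0,0,0],
    [-1,0,0,0.0005,0,0,0],
    [-1,0,0,0,0,0,0],
  ],
)

```text
clock: 13.4
position: [0.4993, 0.0898, 0.0301]
eef_rot: [0.998, -0.065, 0.0, -0.0]
ft_force: [0.1, -0.3, -1.0]
finger_gap: 0.0001
gripper_force: 0.0
```

Emit:
apply_moves(
  rows=[
    [-1,0,0,0.0005,0,0,0],
    [-1,0,0,0,0,0,0],
  ],
)

```text
clock: 13.57
position: [0.4993, 0.0898, 0.03]
eef_rot: [0.998, -0.065, 0.0, -0.0]
ft_force: [-1.1, 0.2, 2.8]
finger_gap: 0.0003
gripper_force: 2.0
```

Emit:
apply_moves(
  rows=[
    [-1,0,0,0.0005,0,0,0],
    [-1,0,0,0,0,0,0],
  ],
)

```text
clock: 13.73
position: [0.4993, 0.0898, 0.0299]
eef_rot: [0.998, -0.065, 0.0, -0.0]
ft_force: [-3.3, 0.0, 8.5]
finger_gap: -0.0
gripper_force: 3.9
```

Emit:
apply_moves(
  rows=[
    [-1,0,0,0.0005,0,0,0],
    [-1,0,0,0,0,0,0],
  ],
)

```text
clock: 13.9
position: [0.4993, 0.0898, 0.0296]
eef_rot: [0.998, -0.065, 0.0, -0.0]
ft_force: [-3.7, 0.3, 8.2]
finger_gap: -0.0002
gripper_force: 4.4
```

Emit:
apply_moves(
  rows=[
    [-1,0,0,0.0005,0,0,0],
    [-1,0,0,0,0,0,0],
  ],
)

```text
clock: 14.07
position: [0.4993, 0.0898, 0.0293]
eef_rot: [0.998, -0.065, 0.0, -0.0]
ft_force: [-2.9, 0.4, 11.2]
finger_gap: -0.0
gripper_force: 4.9
```

Emit:
apply_moves(
  rows=[
    [-1,0,0,0.0005,0,0,0],
    [-1,0,0,0,0,0,0],
  ],
)

```text
clock: 14.23
position: [0.4994, 0.0898, 0.0289]
eef_rot: [0.998, -0.065, 0.0, -0.0]
ft_force: [-3.7, 1.0, 10.3]
finger_gap: 0.0
gripper_force: 5.4
```

Emit:
apply_moves(
  rows=[
    [-1,0,0,0.0005,0,0,0],
    [-1,0,0,0,0,0,0],
  ],
)

```text
clock: 14.4
position: [0.4994, 0.0898, 0.0286]
eef_rot: [0.998, -0.065, 0.0, -0.0]
ft_force: [-3.8, -0.3, 12.5]
finger_gap: 0.0004
gripper_force: 5.9
```

Emit:
apply_moves(
  rows=[
    [-1,0,0,0.0005,0,0,0],
    [-1,0,0,0,0,0,0],
  ],
)

```text
clock: 14.57
position: [0.4994, 0.0898, 0.0282]
eef_rot: [0.998, -0.065, 0.001, -0.0]
ft_force: [-4.1, 1.1, 12.4]
finger_gap: 0.0005
gripper_force: 6.3
```

Emit:
apply_moves(
  rows=[
    [-1,0,0,0.0005,0,0,0],
    [-1,0,0,0,0,0,0],
  ],
)

```text
clock: 14.73
position: [0.4994, 0.0898, 0.0278]
eef_rot: [0.998, -0.065, 0.001, -0.0]
ft_force: [-5.0, 1.3, 13.4]
finger_gap: 0.0
gripper_force: 6.7
```

Emit:
apply_moves(
  rows=[
    [-1,0,0,0.0005,0,0,0],
    [-1,0,0,0,0,0,0],
  ],
)

```text
clock: 14.9
position: [0.4994, 0.0898, 0.0274]
eef_rot: [0.998, -0.065, 0.001, -0.0]
ft_force: [-4.4, -0.2, 15.0]
finger_gap: -0.0001
gripper_force: 7.0
```

Emit:
apply_moves(
  rows=[
    [-1,0,0,0.0005,0,0,0],
    [-1,0,0,0,0,0,0],
  ],
)

```text
clock: 15.07
position: [0.4994, 0.0898, 0.027]
eef_rot: [0.998, -0.065, 0.001, -0.0]
ft_force: [-5.2, 0.5, 14.7]
finger_gap: 0.0003
gripper_force: 7.3
```

Emit:
apply_moves(
  rows=[
    [-1,-0.0003,0,0.0005,0,0,0],
    [-1,0,0,0,0,0,0],
  ],
)

```text
clock: 15.23
position: [0.4994, 0.0898, 0.0266]
eef_rot: [0.998, -0.065, 0.001, -0.0]
ft_force: [-4.9, -0.7, 14.5]
finger_gap: -0.0002
gripper_force: 7.4
```

Emit:
apply_moves(
  rows=[
    [-1,0,0,0.0005,0,0,0],
    [-1,0,0,0,0,0,0],
  ],
)

```text
clock: 15.4
position: [0.4994, 0.0898, 0.0261]
eef_rot: [0.998, -0.065, 0.001, -0.0]
ft_force: [-4.1, 0.0, 15.1]
finger_gap: -0.0001
gripper_force: 7.4
```

Emit:
apply_moves(
  rows=[
    [-1,0,0,0.0005,0,0,0],
    [-1,0,0,0,0,0,0],
  ],
)

```text
clock: 15.57
position: [0.4994, 0.0898, 0.0256]
eef_rot: [0.998, -0.065, 0.001, -0.0]
ft_force: [-4.3, -0.8, 14.5]
finger_gap: 0.0
gripper_force: 7.2
```

Emit:
apply_moves(
  rows=[
    [-1,0,0,0.0005,0,0,0],
    [-1,0,0,0,0,0,0],
  ],
)

```text
clock: 15.73
position: [0.4995, 0.0898, 0.025]
eef_rot: [0.998, -0.065, 0.001, -0.0]
ft_force: [-5.0, -1.0, 13.9]
finger_gap: 0.0002
gripper_force: 6.8
```

Emit:
apply_moves(
  rows=[
    [-1,0,0,0.0004,0,0,0],
    [-1,0,0,0,0,0,0],
  ],
)

```text
clock: 15.9
position: [0.4995, 0.0898, 0.0245]
eef_rot: [0.998, -0.065, 0.001, -0.0]
ft_force: [-3.1, -1.2, 11.6]
finger_gap: 0.0001
gripper_force: 6.1
```

Emit:
apply_moves(
  rows=[
    [-1,0,0,0.0004,0,0,0],
    [-1,0,0,0,0,0,0],
  ],
)

```text
clock: 16.07
position: [0.4995, 0.0898, 0.0238]
eef_rot: [0.998, -0.065, 0.001, -0.0]
ft_force: [-2.1, -0.1, 10.0]
finger_gap: 0.0003
gripper_force: 4.9
```

Emit:
apply_moves(
  rows=[
    [-1,0,0,0.0004,0,0,0],
    [-1,0,0,0,0,0,0],
  ],
)

```text
clock: 16.23
position: [0.4995, 0.0898, 0.023]
eef_rot: [0.998, -0.065, 0.001, -0.0]
ft_force: [-1.6, 0.6, 6.3]
finger_gap: -0.0004
gripper_force: 3.0
```

Emit:
apply_moves(
  rows=[
    [-1,0,0,0.0003,0,0,0],
    [-1,0,0,0,0,0,0],
  ],
)

```text
clock: 16.4
position: [0.4994, 0.0898, 0.022]
eef_rot: [0.998, -0.065, 0.001, -0.0]
ft_force: [-0.1, -0.6, 0.5]
finger_gap: -0.0
gripper_force: 0.2
```

Emit:
apply_moves(
  rows=[
    [-1,0,0,0.0003,0,0,0],
    [-1,0,0,0,0,0,0],
  ],
)

```text
clock: 16.57
position: [0.4985, 0.0896, 0.0208]
eef_rot: [0.998, -0.065, -0.0, 0.0]
ft_force: [-0.1, -0.8, 0.6]
finger_gap: -0.0001
gripper_force: 0.0
```

Middle latch: the peak was about 15 N, and the force then fell to zero, so it has clicked and is outside the limits. Next is the third latch.

Emit:
apply_moves(
  rows=[
    [-1,0,0,-0.01,0,0,0],
    [-1,0,0,-0.02,0,0,0],
    [-1,0,0,0,0,0,0],
    [-1,0.005,0.0264,0,0,0,0],
    [-1,0.005,0.0264,0,0,0,0],
  ],
)

```text
clock: 16.98
position: [0.5023, 0.0366, 0.0519]
eef_rot: [0.998, -0.064, 0.001, -0.0]
ft_force: [0.0, -0.8, -0.2]
finger_gap: -0.0002
gripper_force: 0.0
```

Emit:
apply_moves(
  rows=[
    [-1,0.005,0.0264,0,0,0,0],
    [-1,0.005,0.0264,0,0,0,0],
    [-1,0.005,0.0264,0,0,0,0],
    [-1,0.005,0.0264,0,0,0,0],
    [-1,0.005,0.0261,0,0,0,0],
  ],
)

```text
clock: 17.4
position: [0.5094, -0.099, 0.0515]
eef_rot: [0.998, -0.065, 0.0, -0.0]
ft_force: [0.6, 1.2, -0.4]
finger_gap: -0.0004
gripper_force: 0.0
```

Emit:
apply_moves(
  rows=[
    [-1,0,0,0.008,0,0,0],
    [-1,0,0,0,0,0,0],
    [-1,0,0,0,0,0,0],
  ],
)

```text
clock: 17.65
position: [0.509, -0.0977, 0.0428]
eef_rot: [0.998, -0.065, -0.001, 0.0]
ft_force: [-0.2, 0.2, -0.6]
finger_gap: 0.0
gripper_force: 0.0
```

Run:
```python
from h import *
w=eyes.camera("wrist").astype(int); g=w.sum(2)//3
cv2.imwrite("pics/w6.png",w[:,:,::-1].astype(np.uint8))
old=cv2.imread("pics/w5.png").astype(int).sum(2)//3
for r in (222,226,230,234): print(r,g[r,285:356:2]); print('old',old[r,285:356:2])
```

```text
222 [183 183 181  49  51  51  39  39  38  39  51 102 112 114 117 119 121 124
 123 121 118 117 117 113 103  55  38  41  53  53  52  52  51 154 185 183]
old [186 189 188 108  53  50  40  40  39  62 112 127 127 129 133 140 148 145
 142 146 144 139 133 129 126 115  88  42  54  52  52  54 113 254 254 254]
226 [178 134 131  39  39  39  37  38  60  88  94  94  96  99 140 141 134 129
 128 130 132 134 137 131 126 123 112  87  50  51  52  52  50 185 254 254]
old [186 183 140  60  41  41  41  45  93  96  98 101 102 100 100 100 100  99
 136 136 137 136 100 106 137 133 127 122  57  40  87  99 109 254 254 254]
230 [134 136 133  39  39  38  38  86  93  95  96  98  95  96  96  96  96  97
  95  96  96  96 132 127  95  97  95  98 103  39  39  38  44 254 251 251]
old [136 139 139 138  37  39  41  87  93  97 100  98  99  98 100  99  98  99
  99  99  97  98  98  98  98  98  98  99 113  87  86  82 243 252 252 252]
234 [133 133 137 131  37  38  53  89  93  95  94  95  95  95  95  94  94  94
  94  94  94  94  94  94  94  94  94  91  89  82  81  78 182 251 251 251]
old [137 138 139 143 136  39  71  92  95  97  96  96  97  98  97  97  97  97
  98  97  97  97  97  96  97  97  98  96  94  88  85 164 253 252 252 251]
```

Emit:
apply_moves(
  rows=[
    [-1,0,0,0.005,0,0,0],
    [-1,0,0,0.004,0,0,0],
    [-1,0,0,0.002,0,0,0],
    [-1,0,0,0.001,0,0,0],
    [-1,0,0,0,0,0,0],
  ],
)

```text
clock: 18.12
position: [0.5093, -0.0974, 0.0308]
eef_rot: [0.998, -0.065, -0.0, 0.0]
ft_force: [1.1, -0.7, 0.5]
finger_gap: 0.0002
gripper_force: 0.0
```

Emit:
apply_moves(
  rows=[
    [-1,0,0,0.0005,0,0,0],
    [-1,0,0,0,0,0,0],
  ],
)

```text
clock: 18.28
position: [0.5096, -0.0976, 0.0307]
eef_rot: [0.998, -0.065, 0.0, -0.0]
ft_force: [-0.3, -0.3, 0.3]
finger_gap: -0.0003
gripper_force: 0.0
```

Emit:
apply_moves(
  rows=[
    [-1,0,0,0.0005,0,0,0],
    [-1,0,0,0,0,0,0],
  ],
)

```text
clock: 18.45
position: [0.5095, -0.0978, 0.0303]
eef_rot: [0.998, -0.065, 0.0, -0.0]
ft_force: [0.0, 0.0, 0.5]
finger_gap: 0.0001
gripper_force: 0.0
```

Emit:
apply_moves(
  rows=[
    [-1,0,0,0.0005,0,0,0],
    [-1,0,0,0,0,0,0],
  ],
)

```text
clock: 18.62
position: [0.5096, -0.0978, 0.03]
eef_rot: [0.998, -0.065, 0.0, 0.0]
ft_force: [-0.8, 0.8, 2.3]
finger_gap: 0.0002
gripper_force: 0.9
```

Emit:
apply_moves(
  rows=[
    [-1,0,0,0.0005,0,0,0],
    [-1,0,0,0,0,0,0],
  ],
)

```text
clock: 18.78
position: [0.5097, -0.0978, 0.0296]
eef_rot: [0.998, -0.065, 0.0, 0.0]
ft_force: [-0.0, 0.1, 4.5]
finger_gap: -0.0004
gripper_force: 2.0
```

Emit:
apply_moves(
  rows=[
    [-1,0,0,0.0005,0,0,0],
    [-1,0,0,0,0,0,0],
  ],
)

```text
clock: 18.95
position: [0.5096, -0.0978, 0.029]
eef_rot: [0.998, -0.065, 0.0, 0.0]
ft_force: [-1.7, 0.8, 4.9]
finger_gap: -0.0
gripper_force: 2.5
```

Emit:
apply_moves(
  rows=[
    [-1,0,0,0.0005,0,0,0],
    [-1,0,0,0,0,0,0],
  ],
)

```text
clock: 19.12
position: [0.5096, -0.0978, 0.0285]
eef_rot: [0.998, -0.065, 0.0, 0.0]
ft_force: [-1.0, 0.5, 6.2]
finger_gap: 0.0001
gripper_force: 2.7
```

Emit:
apply_moves(
  rows=[
    [-1,0,0,0.0005,0,0,0],
    [-1,0,0,0,0,0,0],
  ],
)

```text
clock: 19.28
position: [0.5097, -0.0978, 0.0281]
eef_rot: [0.998, -0.065, 0.0, 0.0]
ft_force: [-1.6, 0.1, 6.3]
finger_gap: 0.0001
gripper_force: 3.0
```

Emit:
apply_moves(
  rows=[
    [-1,0,0,0.0005,0,0,0],
    [-1,0,0,0,0,0,0],
  ],
)

```text
clock: 19.45
position: [0.5097, -0.0977, 0.0276]
eef_rot: [0.998, -0.065, 0.0, 0.0]
ft_force: [-1.7, -0.3, 6.7]
finger_gap: 0.0004
gripper_force: 3.3
```

Emit:
apply_moves(
  rows=[
    [-1,0,0,0.0005,0,0,0],
    [-1,0,0,0,0,0,0],
  ],
)

```text
clock: 19.62
position: [0.5096, -0.0978, 0.0272]
eef_rot: [0.998, -0.065, 0.0, 0.0]
ft_force: [-2.0, 1.1, 7.0]
finger_gap: -0.0
gripper_force: 3.5
```

Emit:
apply_moves(
  rows=[
    [-1,0,0,0.0005,0,0,0],
    [-1,0,0,0,0,0,0],
  ],
)

```text
clock: 19.78
position: [0.5097, -0.0978, 0.0268]
eef_rot: [0.998, -0.065, 0.0, 0.0]
ft_force: [-2.7, 0.7, 7.6]
finger_gap: 0.0004
gripper_force: 3.7
```

Emit:
apply_moves(
  rows=[
    [-1,0,0,0.0005,0,0,0],
    [-1,0,0,0,0,0,0],
  ],
)

```text
clock: 19.95
position: [0.5097, -0.0978, 0.0263]
eef_rot: [0.998, -0.065, 0.0, 0.0]
ft_force: [-3.1, 0.6, 8.3]
finger_gap: -0.0
gripper_force: 3.9
```

Emit:
apply_moves(
  rows=[
    [-1,0,0,0.0005,0,0,0],
    [-1,0,0,0,0,0,0],
  ],
)

```text
clock: 20.12
position: [0.5097, -0.0978, 0.0259]
eef_rot: [0.998, -0.065, 0.0, 0.0]
ft_force: [-1.9, 2.0, 8.1]
finger_gap: -0.0001
gripper_force: 4.0
```

Emit:
apply_moves(
  rows=[
    [-1,0,0,0.0005,0,0,0],
    [-1,0,0,0,0,0,0],
  ],
)

```text
clock: 20.28
position: [0.5097, -0.0978, 0.0254]
eef_rot: [0.998, -0.065, 0.0, 0.0]
ft_force: [-2.4, 1.8, 7.5]
finger_gap: 0.0002
gripper_force: 4.2
```

Emit:
apply_moves(
  rows=[
    [-1,0,0,0.0005,0,0,0],
    [-1,0,0,0,0,0,0],
  ],
)

```text
clock: 20.45
position: [0.5097, -0.0978, 0.025]
eef_rot: [0.998, -0.065, 0.0, 0.0]
ft_force: [-3.4, 1.5, 9.2]
finger_gap: 0.0002
gripper_force: 4.3
```

Emit:
apply_moves(
  rows=[
    [-1,0,0,0.0005,0,0,0],
    [-1,0,0,0,0,0,0],
  ],
)

```text
clock: 20.62
position: [0.5097, -0.0978, 0.0245]
eef_rot: [0.998, -0.065, 0.0, 0.0]
ft_force: [-2.1, 0.4, 8.1]
finger_gap: 0.0
gripper_force: 4.3
```

Emit:
apply_moves(
  rows=[
    [-1,0,0,0.0005,0,0,0],
    [-1,0,0,0,0,0,0],
  ],
)

```text
clock: 20.78
position: [0.5097, -0.0978, 0.024]
eef_rot: [0.998, -0.065, 0.0, 0.0]
ft_force: [-2.5, 0.7, 8.2]
finger_gap: 0.0
gripper_force: 4.2
```

Emit:
apply_moves(
  rows=[
    [-1,0,0,0.0005,0,0,0],
    [-1,0,0,0,0,0,0],
  ],
)

```text
clock: 20.95
position: [0.5097, -0.0978, 0.0235]
eef_rot: [0.998, -0.065, 0.0, 0.0]
ft_force: [-2.3, 1.1, 8.3]
finger_gap: -0.0002
gripper_force: 4.1
```

Peak of about 8.6 N, within the limits. I'll carry on to the click.

Emit:
apply_moves(
  rows=[
    [-1,0,0,0.0005,0,0,0],
    [-1,0,0,0,0,0,0],
  ],
)

```text
clock: 21.12
position: [0.5097, -0.0978, 0.0229]
eef_rot: [0.998, -0.065, 0.0, 0.0]
ft_force: [-2.2, 0.1, 6.6]
finger_gap: 0.0002
gripper_force: 3.9
```

Emit:
apply_moves(
  rows=[
    [-1,0,0,0.0005,0,0,0],
    [-1,0,0,0,0,0,0],
  ],
)

```text
clock: 21.28
position: [0.5097, -0.0978, 0.0223]
eef_rot: [0.998, -0.065, 0.0, 0.0]
ft_force: [-2.3, 1.3, 7.6]
finger_gap: -0.0001
gripper_force: 3.6
```

Emit:
apply_moves(
  rows=[
    [-1,0,0,0.0005,0,0,0],
    [-1,0,0,0,0,0,0],
  ],
)

```text
clock: 21.45
position: [0.5097, -0.0978, 0.0217]
eef_rot: [0.998, -0.065, 0.0, 0.0]
ft_force: [-1.8, 0.9, 6.3]
finger_gap: -0.0001
gripper_force: 3.0
```

Emit:
apply_moves(
  rows=[
    [-1,0,0,0.0004,0,0,0],
    [-1,0,0,0,0,0,0],
  ],
)

```text
clock: 21.62
position: [0.5097, -0.0978, 0.0211]
eef_rot: [0.998, -0.065, 0.0, 0.0]
ft_force: [-1.9, 0.9, 5.1]
finger_gap: 0.0001
gripper_force: 2.3
```

Emit:
apply_moves(
  rows=[
    [-1,0,0,0.0004,0,0,0],
    [-1,0,0,0,0,0,0],
  ],
)

```text
clock: 21.78
position: [0.5097, -0.0977, 0.0203]
eef_rot: [0.998, -0.065, 0.0, -0.0]
ft_force: [-0.3, -0.3, 3.7]
finger_gap: 0.0001
gripper_force: 1.2
```

Emit:
apply_moves(
  rows=[
    [-1,0,0,0.0004,0,0,0],
    [-1,0,0,0,0,0,0],
  ],
)

```text
clock: 21.95
position: [0.5094, -0.0977, 0.0196]
eef_rot: [0.998, -0.065, -0.0, -0.0]
ft_force: [-0.4, 0.4, 0.4]
finger_gap: 0.0003
gripper_force: 0.0
```

Emit:
apply_moves(
  rows=[
    [-1,0,0,0.0004,0,0,0],
    [-1,0,0,0,0,0,0],
  ],
)

```text
clock: 22.12
position: [0.5091, -0.0977, 0.0191]
eef_rot: [0.998, -0.065, -0.0, -0.0]
ft_force: [-0.2, -0.2, 0.7]
finger_gap: -0.0001
gripper_force: 0.0
```

Emit:
apply_moves(
  rows=[
    [-1,0,0,0.0003,0,0,0],
    [-1,0,0,0,0,0,0],
  ],
)

```text
clock: 22.28
position: [0.5093, -0.0977, 0.019]
eef_rot: [0.998, -0.065, -0.0, 0.0]
ft_force: [0.5, 0.5, -0.4]
finger_gap: -0.0002
gripper_force: 0.0
```

Third latch: it gave way at about 8.6 N and has clicked, so this is the one. I go round to the -y side of its tag.

Emit:
apply_moves(
  rows=[
    [-1,0,0,-0.01,0,0,0],
    [-1,0,0,-0.018,0,0,0],
    [-1,0,0,0,0,0,-1.7],
    [-1,-0.017,0.0134,0,0,0,0],
    [-1,-0.017,0.0134,0,0,0,0],
  ],
)

```text
clock: 22.7
position: [0.4738, -0.1208, 0.0483]
eef_rot: [0.999, -0.05, 0.001, -0.0]
ft_force: [-1.3, -0.3, 0.0]
finger_gap: 0.0
gripper_force: 0.0
```

Emit:
apply_moves(
  rows=[
    [-1,-0.0161,0.0134,0,0,0,0],
    [-1,0,0,0,0,0,0],
    [-1,0,0,0,0,0,0],
    [-1,0,0,0,0,0,0],
  ],
)

```text
clock: 23.03
position: [0.4567, -0.1327, 0.0481]
eef_rot: [0.999, -0.05, 0.001, 0.0]
ft_force: [0.2, 0.1, 1.1]
finger_gap: 0.0001
gripper_force: 0.0
```

Run:
```python
from h import *
from rig import telemetry
s=telemetry.get_state(); print(s["position"],s["eef_rot"])
L=np.array([.4843,-.0954]);a=np.radians(-5.8);R=np.array([[np.cos(a),-np.sin(a)],[np.sin(a),np.cos(a)]])
print("tcp in latch",(s["position"][:2]-L)@R)
w=eyes.camera("wrist");cv2.imwrite("pics/w7.png",w[:,:,::-1])
hsv=cv2.cvtColor(w,cv2.COLOR_RGB2HSV)
t=eyes.camera("side");cv2.imwrite("pics/s7.png",t[:,:,::-1])
# caps in side: row centroid of cap, before/after, for the two far latches
g=t.astype(int).sum(2)//3; o=cv2.imread("pics/side0.png").astype(int).sum(2)//3
for c,r0 in ((277,184),(322,222),(373,258)): print(c,g[r0:r0+22,c],o[r0:r0+22,c])
```

```text
[ 0.4567496  -0.13268312  0.04811431] [ 9.98739957e-01 -5.01740420e-02  1.03119592e-03  3.74334224e-05]
tcp in latch [-0.02364167 -0.0398764 ]
277 [ 83  98 100  85  76  78  78  97 164 226 236 236 232 204 146 102  88 101
 135 221 254 255] [ 82  96  97  83  76  97 164 222 235 236 226 176 122 107 106  96  84  96
 131 218 254 254]
322 [216 214 212 210 209 208 200 173 146 138 139 140 140 129 102  67  52  58
  78 127 173 188] [214 212 213 225 237 236 235 235 235 223 170 119 108 105  94  82  92 109
 141 223 254 254]
373 [ 33  42  43  33  26  25  25  25  25  26  29  50  86 113 123 126 129 129
 116  91  66  58] [213 211 211 211 212 216 225 233 234 234 234 235 233 217 170 124 108 105
  95  84  92 105]
```

Images show the caps are down. Next I lower the hand beside the tag.

Emit:
apply_moves(
  rows=[
    [-1,-0.001,0,0.012,0,0,0],
    [-1,0,0,0.01,0,0,0],
    [-1,0,0,0.007,0,0,0],
    [-1,0,0,0.003,0,0,0],
    [-1,0,0,0,0,0,0],
  ],
)

```text
clock: 23.55
position: [0.4545, -0.1324, 0.0146]
eef_rot: [0.999, -0.05, -0.001, 0.0]
ft_force: [0.9, 0.1, 0.2]
finger_gap: 0.0
gripper_force: 0.0
```

Emit:
apply_moves(
  rows=[
    [-1,0,-0.002,0,0,0,0],
    [-1,0,-0.002,0,0,0,0],
    [-1,0,-0.002,0,0,0,0],
    [-1,0,0,0,0,0,0],
  ],
)

```text
clock: 23.88
position: [0.4556, -0.1263, 0.0157]
eef_rot: [0.999, -0.05, 0.0, -0.0]
ft_force: [-0.1, 0.1, 0.7]
finger_gap: -0.0
gripper_force: 0.0
```

Emit:
apply_moves(
  rows=[
    [-1,0,-0.001,0,0,0,0],
    [-1,0,-0.001,0,0,0,0],
    [-1,0,-0.001,0,0,0,0],
    [-1,0,0,0,0,0,0],
  ],
)

```text
clock: 24.22
position: [0.4556, -0.1235, 0.0154]
eef_rot: [0.999, -0.05, 0.0, -0.0]
ft_force: [0.1, 0.6, -0.0]
finger_gap: 0.0002
gripper_force: 0.0
```

Emit:
apply_moves(
  rows=[
    [-1,0,-0.001,0,0,0,0],
    [-1,0,-0.001,0,0,0,0],
    [-1,0,-0.001,0,0,0,0],
    [-1,0,0,0,0,0,0],
  ],
)

```text
clock: 24.55
position: [0.4559, -0.1205, 0.0153]
eef_rot: [0.999, -0.05, 0.0, 0.0]
ft_force: [-0.5, 0.4, 0.0]
finger_gap: -0.0001
gripper_force: 0.0
```

Emit:
apply_moves(
  rows=[
    [-1,0,-0.001,0,0,0,0],
    [-1,0,-0.001,0,0,0,0],
    [-1,0,-0.001,0,0,0,0],
    [-1,0,0,0,0,0,0],
  ],
)

```text
clock: 24.88
position: [0.4561, -0.1177, 0.0153]
eef_rot: [0.999, -0.05, -0.0, 0.0]
ft_force: [0.5, -0.3, -0.2]
finger_gap: -0.0
gripper_force: 0.5
```

Emit:
apply_moves(
  rows=[
    [-1,0,-0.002,0,0,0,0],
    [-1,0,-0.002,0,0,0,0],
    [-1,0,-0.002,0,0,0,0],
    [-1,0,0,0,0,0,0],
  ],
)

```text
clock: 25.22
position: [0.4568, -0.1113, 0.0153]
eef_rot: [0.999, -0.05, -0.0, -0.0]
ft_force: [-0.7, -0.9, -1.0]
finger_gap: 0.0
gripper_force: 0.3
```

Emit:
apply_moves(
  rows=[
    [-1,0,-0.002,0,0,0,0],
    [-1,0,-0.002,0,0,0,0],
    [-1,0,-0.002,0,0,0,0],
    [-1,0,0,0,0,0,0],
  ],
)

```text
clock: 25.55
position: [0.4574, -0.1054, 0.0153]
eef_rot: [0.999, -0.05, 0.0, -0.0]
ft_force: [0.1, -0.8, -0.5]
finger_gap: 0.0002
gripper_force: 0.2
```

Emit:
apply_moves(
  rows=[
    [-1,0,-0.002,0,0,0,0],
    [-1,0,-0.002,0,0,0,0],
    [-1,0,-0.002,0,0,0,0],
    [-1,0,0,0,0,0,0],
  ],
)

```text
clock: 25.88
position: [0.458, -0.0994, 0.0153]
eef_rot: [0.999, -0.05, 0.0, -0.0]
ft_force: [0.4, -0.5, 0.1]
finger_gap: -0.0001
gripper_force: 0.2
```

Emit:
apply_moves(
  rows=[
    [-1,0,-0.001,0,0,0,0],
    [-1,0,-0.001,0,0,0,0],
    [-1,0,0,0,0,0,0],
  ],
)

```text
clock: 26.13
position: [0.4582, -0.0976, 0.0153]
eef_rot: [0.999, -0.05, 0.0, -0.0]
ft_force: [0.1, -0.7, -0.6]
finger_gap: -0.0001
gripper_force: 0.4
```

Emit:
apply_moves(
  rows=[
    [-1,0,-0.0007,0,0,0,0],
    [-1,0,-0.0007,0,0,0,0],
    [-1,0,0,0,0,0,0],
  ],
)

```text
clock: 26.38
position: [0.4583, -0.0963, 0.0153]
eef_rot: [0.999, -0.05, 0.0, 0.0]
ft_force: [0.3, -1.3, -0.8]
finger_gap: -0.0002
gripper_force: 0.6
```

Emit:
apply_moves(
  rows=[
    [-1,0,-0.0007,0,0,0,0],
    [-1,0,0,0,0,0,0],
  ],
)

```text
clock: 26.55
position: [0.4583, -0.0961, 0.0153]
eef_rot: [0.999, -0.05, -0.0, 0.0]
ft_force: [1.1, -4.4, -1.2]
finger_gap: 0.0001
gripper_force: 2.0
```

Emit:
apply_moves(
  rows=[
    [-1,0,-0.0007,0,0,0,0],
    [-1,0,0,0,0,0,0],
  ],
)

```text
clock: 26.72
position: [0.4583, -0.0959, 0.0153]
eef_rot: [0.999, -0.05, -0.0, 0.001]
ft_force: [0.6, -8.1, -0.7]
finger_gap: 0.0002
gripper_force: 3.3
```

Emit:
apply_moves(
  rows=[
    [-1,0,-0.0007,0,0,0,0],
    [-1,0,0,0,0,0,0],
  ],
)

```text
clock: 26.88
position: [0.4583, -0.0958, 0.0153]
eef_rot: [0.999, -0.05, -0.0, 0.001]
ft_force: [1.4, -11.4, -1.5]
finger_gap: 0.0001
gripper_force: 4.7
```

The end stop is reached, as the force climbs to 11 N. Now I back off and withdraw.

Emit:
apply_moves(
  rows=[
    [-1,0,0.003,0,0,0,0],
    [-1,0,0.006,0,0,0,0],
    [-1,0,0.003,-0.02,0,0,0],
    [-1,0,0,-0.035,0,0,0],
    [-1,0,0,-0.035,0,0,0],
  ],
)

```text
clock: 27.3
position: [0.456, -0.1064, 0.1054]
eef_rot: [0.999, -0.051, -0.002, 0.0]
ft_force: [1.6, -0.5, 0.2]
finger_gap: -0.0001
gripper_force: 0.0
```

Emit:
apply_moves(
  rows=[
    [-1,0,0.02,-0.035,0,0,0],
    [-1,0,0.03,-0.025,0,0,0],
    [-1,0,0.035,0,0,0,0],
    [-1,0,0.035,0,0,0,0],
    [-1,0,0.03,0,0,0,0],
  ],
)

```text
clock: 27.72
position: [0.4421, -0.2569, 0.1662]
eef_rot: [0.999, -0.05, 0.001, -0.0]
ft_force: [2.0, 1.1, -0.1]
finger_gap: 0.0004
gripper_force: 0.0
```

Emit:
apply_moves(
  rows=[
    [-1,0,0.03,0,0,0,0],
    [-1,0,0.03,0,0,0,0],
    [-1,0,0,0,0,0,0],
    [-1,0,0,0,0,0,0],
  ],
)

```text
clock: 28.05
position: [0.4356, -0.3162, 0.1647]
eef_rot: [0.999, -0.052, -0.0, -0.0]
ft_force: [-0.5, 0.6, -0.2]
finger_gap: 0.0001
gripper_force: 0.0
```

Run:
```python
from h import *
np.set_printoptions(precision=4,suppress=True)
s=cv2.cvtColor(eyes.camera("side"),cv2.COLOR_RGB2GRAY); t=cv2.cvtColor(eyes.camera("top"),cv2.COLOR_RGB2GRAY)
for n,im in (("side",s),("top",t)):
    o=cv2.imread(f"pics/{n}0.png",0)
    c=eyes.get_calibration(n);P=np.linalg.inv(np.array(c["pose"]))
    for nm,x,y,a in (("L",.4642,.3181,-9.4),("M",.474,.0926,-6.8),("R",.4843,-.0954,-5.8)):
        e=np.radians(a);p=[[x-.025*np.cos(e),y-.025*np.sin(e),.05]]
        u,v=cv2.projectPoints(np.array(p),cv2.Rodrigues(P[:3,:3])[0],P[:3,3],np.array(c["camera_matrix"]),np.array(c["distortion"]))[0].ravel().astype(int)
        out=[]
        for q in (o,im):
            ys,xs=np.nonzero(q[v-8:v+9,u-11:u+12]<45); out.append((len(xs),(ray(n,[[xs.mean()+u-11,ys.mean()+v-8]],.0475,c)[0,:2]).round(4) if len(xs) else None))
        print(n,nm,out)
```

```text
side L [(18, array([0.4332, 0.3034])), (18, array([0.4332, 0.3034]))]
side M [(30, array([0.4432, 0.0787])), (29, array([0.4428, 0.0785]))]
side R [(37, array([ 0.4541, -0.1081])), (51, array([ 0.4557, -0.0867]))]
top L [(6, array([0.4356, 0.3087])), (7, array([0.435 , 0.3093]))]
top M [(3, array([0.442, 0.086])), (5, array([0.4438, 0.0849]))]
top R [(6, array([ 0.4549, -0.102 ])), (20, array([ 0.4578, -0.0795]))]
```

```bash
python3 -c "
from rig import ticket
print(ticket.sign_off())"
```

```text
the job is handed in; nothing more can be done
None
```

The job is handed in (no verdict shown): all three plungers clicked down, giving way at about 4 N (left), 15 N (middle) and 8.6 N (right); the right latch's tag is slid across to its end stop, the other two tags haven't moved, nothing touched the carton or battery, and the hand is drawn back.

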